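# Tighten the socket collar of a candle dipping wheel

## Robot

A 7-joint arm with a two-finger parallel gripper is mounted at the origin on the work surface. World frame = base frame: x ahead of the robot, y to its left, z up, the work surface at z = 0. Lengths are in m, angles in rad, forces in N, time in s.
With the tool pointing down it reaches from about 0.4 to 0.875 m from the base axis. Payload 19.3 kg.
Tool frame: the origin (TCP) lies midway between the tips of the shut fingers; the grasp point (between the pads) lies 19 mm behind it; z points along the fingers, y is the direction in which the jaws open and shut (so a half turn about z gives the same grasp; the last joint's range is limited). The gripper opens to 85 mm and grips with 20 to 120 N. Pads are 22 mm wide; open, the fingers measure 114 mm over their backs; the gripper's body (76 mm by 85 mm) begins 54 mm behind the grasp point. The pads swing forward as they close: fully open they stand 13 mm farther back than shut.
Start: joints at [1.131, 0.521, -0.036, 1.599, 0.021, 1.021, -0.113], TCP at [0.226, -0.583, 0.231] pointing down, gripper open.
Joint ranges: [-2.91, 2.91], [-0.3, 2.13], [-1.5, 1.42], [0.17, 2.43], [-1.26, 4.41], [0.16, 1.93], [-2.52, 2.52]. Speed limits (rad/s): [1.89, 1.89, 2.39, 2.39, 3.01, 3.01, 3.01].

## Interface

Orientations are given as [roll, pitch, yaw] about the fixed x, y, z axes, in that order (R = Rz(yaw) Ry(pitch) Rx(roll)).
In Python, from workcell import bot gives the robot as it stands.
- The arm moves only by the tool servo_tool, never from a script. Its argument "plan" is a list of rows, each a list of 5 numbers: the shift along the world's x, y, z in mm, then the turn about the world's z in rad, then the gripper's target within -1 to 1 (shut at 1, half-way at 0, fully open at -1). In form: [[tx, ty, tz, yaw, jaw], ...]. A call has exactly 10 rows; each row is the pose to reach, as a shift and turn from the pose commanded when the call began; what a row does not reach only later rows make up. A row lasts 1/12 s, in which the tool goes at most 41.7 mm and 7.16 degrees, less where a joint would pass 70% of its speed; a pose out of reach is approached as far as the arm can. A call with a gripper value outside its range is refused whole. The fingers move at their own pace and stop on an object; "squeeze" is the grip in N (left out, the last holds). Time passes only in rows, so rows that repeat a pose let the fingers close, or fill a call up. It gives the time, the measured TCP pose, the force and the opening at its end, in the units of the state.
- bot.observe(): the state, without advancing time (a new reading comes with each control period).
- bot.grab_frame(name): name is "side" or "top"; returns the picture (384x512x3 uint8, blue, green, red); there is no depth.
- bot.calibration(name): a dict with "fx", "fy", "cx", "cy" (pixels), "T" (4x4, takes a point from camera to world coordinates). Camera axes: x right, y down, z forward; pixel columns grow to the right and rows downward; lengths in m; the calibration is good to about 2 mm. A picture is of the moment at which its call begins. calibration takes no time and is no camera call.
- bot.job_done(): hands the job in, once; it reports no verdict.
The state is a dict: "clock": time; "qpos": joint angles; "qd": joint speeds; "joint_efforts": joint torques, N m; "position": TCP position; "tool_rot": TCP orientation; "force": force on the tool from outside, world axes, zero at the start; "moment": the same for the moment, N m; "grip_width": finger opening in m.
Only numpy, scipy, OpenCV 4.12 (cv2) and the standard library are available. Lean on these libraries where they do the work, as an engineer would, in place of code of your own. Each camera call takes 0.05 s, during which the arm holds its last target.

## Task

Tighten the steel collar on the dipping wheel: it must go clockwise, seen from above, all the way to its stop, where the rib on the collar points at the rib on the wheel. The wheel spins along with the collar unless it is held, so first lay the wooden brace in the cradle beside the wheel so that its end blocks the pegs; then turn the collar with the bar in its leaning sockets, moving the bar on to another socket as often as needed. Finish with the brace still in the cradle and the bar standing fully home in one of the sockets, and leave the bowl, the tub and the wax block where they are.

Things in the scene. Friction and masses are not known exactly. Their poses are not given: they have to be found in the camera images.
- stand: Fixed steel stand of the dipping wheel. Origin: on the table under the vertical spindle axis; z up; its x axis runs level from the spindle to the cradle. Foot plate 16 mm thick, 130 mm wide, from x = -110 to 230 mm. Spindle 20 mm thick, its top 140 mm above the table.
- cradle (a point): Where the brace's centre belongs: on the stand's x axis, 153 mm from the spindle, 89 mm above the table (up to 8 mm off along x is fine); the brace lies along the stand's x, its inner end between two wheel pegs.
- saddle (a point): Middle of the top of the cradle's saddle, 74 mm above the table, 164 mm from the spindle: an upright plate 18 mm wide, 96 mm long along the stand's x. Beside it stand four posts 12 mm thick, at x = 122 and 192 mm, y = +-20.5 mm of the stand, tops 106 mm above the table, 29 mm clear between them across. Between the posts there is room for fingers on both sides of the saddle.
- wheel (a joint): Angle of the plywood wheel (rad), growing clockwise seen from above; no stops, spins almost freely; starts within 0.12 of 0. At 0 (and every pi/4) the middle of a gap between two pegs faces the cradle, so at the start the brace fits.
- wheel_mid (a point): Centre of the wheel's top, 70 mm above the table. Disc 224 mm across with eight upright wooden pegs 14 mm thick, 45 deg apart, 100 mm from the spindle, tops 115 mm above the table. A dark rib on it, 62 to 86 mm from the spindle, points to the stand's -x when joint wheel is 0.
- collar (a joint): Angle of the steel collar relative to the wheel (rad), growing clockwise seen from above as it is tightened; starts at 0.1 to 0.6; hard stop at 1.6 (tight). Stiff, about 0.35 N m: it drags the wheel round with it until a peg meets the brace (0.05 to 0.35 rad), then turns by itself. It stays where it is left.
- collar_mid (a point): Centre of the collar's flange top, 82 mm above the table. Flange 112 mm across; on it six socket tubes 60 deg apart, 30 mm outside, 22 mm bore, 40 mm deep, each leaning outward 30 deg from vertical, mouths 56 mm from the spindle and 122 mm above the table. A dark rib on the flange lines up with the wheel's rib when tight.
- brace: Dark hardwood brace, a loose bar 130 mm long (its x), 24 mm wide (y), 30 mm high (z), 120 g, lying on the table. Origin at its centre.
- holder: Fixed wooden block 80 x 80 x 60 mm with a hole in the top in which the bar stands upright at the start. Origin: centre of its underside.
- bar: Loose tommy bar, 150 mm long, 0.2 kg: a steel rod 16 mm thick and 80 mm long below a round wooden handle 26 mm thick and 70 mm long. Origin at the centre of the handle; z along the bar from the tip to the handle. At the start it stands upright in the holder, its origin about 125 mm above the table, tip 10 mm above the table.
- bar_tip (a point): The end of the rod, 115 mm from the handle's centre along the bar's -z.
- bowl: Bystander: steel bowl, 140 mm across, 50 mm high. Origin: centre of its underside.
- tub: Bystander: white plastic tub, 110 mm across, 65 mm high. Origin: centre of its underside.
- wax_block: Bystander: red wax block 120 x 70 x 45 mm. Origin: centre of its underside.
- socket0 (a point): Centre of the floor of collar socket 0, 36 mm from the spindle and 87 mm above the table; the mouth is 40 mm from it up the leaning axis. Sockets 0 to 5 follow each other anticlockwise seen from above.
- socket1 (a point): Centre of the floor of collar socket 1, 36 mm from the spindle and 87 mm above the table; the mouth is 40 mm from it up the leaning axis.
- socket2 (a point): Centre of the floor of collar socket 2, 36 mm from the spindle and 87 mm above the table; the mouth is 40 mm from it up the leaning axis.
- socket3 (a point): Centre of the floor of collar socket 3, 36 mm from the spindle and 87 mm above the table; the mouth is 40 mm from it up the leaning axis.
- socket4 (a point): Centre of the floor of collar socket 4, 36 mm from the spindle and 87 mm above the table; the mouth is 40 mm from it up the leaning axis.
- socket5 (a point): Centre of the floor of collar socket 5, 36 mm from the spindle and 87 mm above the table; the mouth is 40 mm from it up the leaning axis.
There are look-alikes about, which are no part of the job. Leave any blue or red look-alike of the brace alone.

How it is judged:
By the outcome, as a careful person would: the job done as asked, in the order asked, and still so for the second after the job is handed in, with the robot touching nothing.
It also fails if it takes over 67 s, if anything falls off the work surface, if the arm or the gripper's body presses on something with over 40 N, if the wrist force passes 120 N, or if a joint passes its speed limit or range.

## Working session

There is one attempt and no reset: what is moved stays moved. The work goes in short steps, Python scripts to look and compute and a tool call to move; the robot and the scene stay as the last step left them, time stands still between calls to the robot, and variables do not carry over. Pictures are saved under pics/ and viewed, and the job is handed in when it is done.

Besides the shell and the picture viewer there is one more tool, called after ">>>" as name(argument=value, ...), one argument or row to a line, values as JSON. servo_tool: Moves the arm, as the interface text tells. Its arguments: {"type":"object","properties":{"plan":{"type":"array","items":{"type":"array","items":{"type":"number"}}},"squeeze":{"type":"number"}},"required":["plan"]}

```bash
mkdir -p pics; ls; python3 - <<'E'
from workcell import bot
import cv2
print(bot.observe())
for n in("side","top"):
    c=bot.calibration(n);print(n,c)
    cv2.imwrite(f"pics/{n}0.png",cv2.resize(bot.grab_frame(n),(800,600),interpolation=cv2.INTER_CUBIC)); 
E
```

```text
pics
{'clock': 0.0, 'qpos': array([ 1.13079959,  0.52199787, -0.03634666,  1.59997252,  0.02125587,
        1.02108688, -0.1128271 ]), 'qd': array([ 0.00039089,  0.00106701,  0.00143073, -0.00131722,  0.00028572,
       -0.00088265,  0.0006566 ]), 'joint_efforts': array([ 7.90771392e-04, -9.27108407e+01,  1.97929189e+00, -3.69936311e+01,
        1.76413829e-02,  7.95203377e-03, -9.38050653e-05]), 'position': array([ 0.22574095, -0.58247163,  0.23074829]), 'tool_rot': array([-3.14052035e+00,  1.13548510e-04,  3.69804989e-01]), 'force': array([ 0.40223299, -0.35174698,  0.07847129]), 'moment': array([-9.47479201e-03,  1.53965683e-02,  6.27855788e-05]), 'grip_width': 0.08531528664459602}
side {'fx': 414.47948227791966, 'fy': 414.47948227791966, 'cx': 253.4133647507511, 'cy': 193.4997067794437, 'T': array([[-0.97302531, -0.17314473,  0.15245537,  0.32142652],
       [-0.23021568,  0.68602457, -0.69019637,  0.80658498],
       [ 0.01491574, -0.70667616, -0.7073799 ,  0.97404465],
       [ 0.        ,  0.        ,  0.        ,  1.        ]])}
top {'fx': 393.30436101498884, 'fy': 393.30436101498884, 'cx': 254.92686745631516, 'cy': 191.57591617215792, 'T': array([[ 5.69768266e-03, -9.86254178e-01,  1.65137011e-01,
         2.90794580e-01],
       [-9.99983671e-01, -5.69239267e-03,  5.05298968e-04,
        -1.80371710e-02],
       [ 4.41671493e-04, -1.65137193e-01, -9.86270507e-01,
         1.38601894e+00],
       [ 0.00000000e+00,  0.00000000e+00,  0.00000000e+00,
         1.00000000e+00]])}
```

View pics/top0.png

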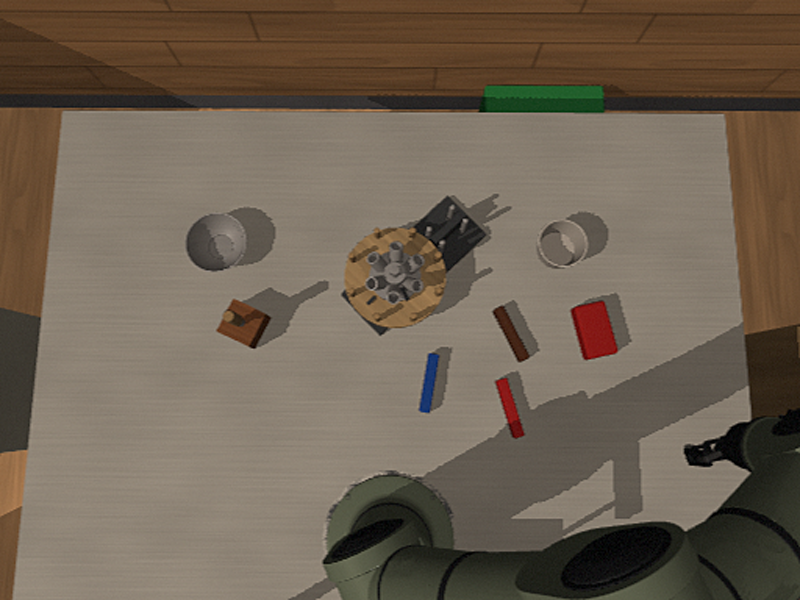

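View pics/side0.png

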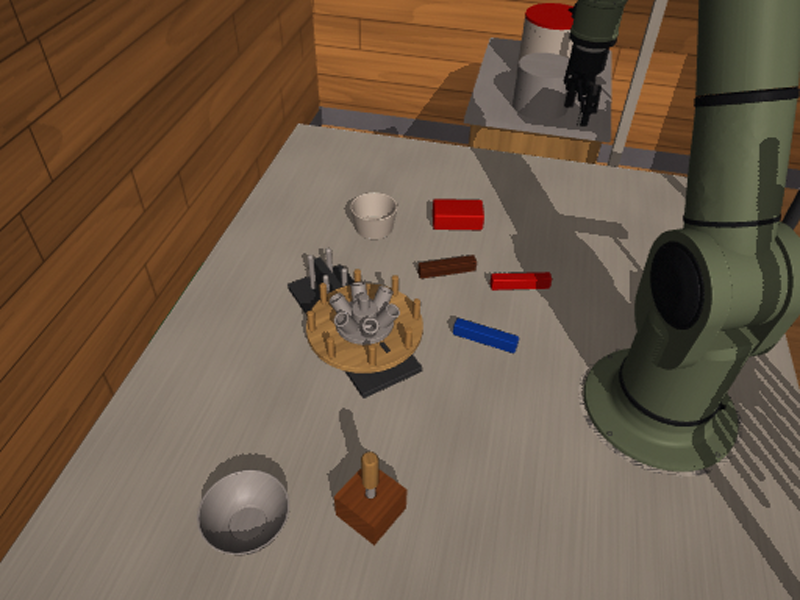

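Top view (800x600 scale): candidates for the brace are dark brown (512,333), blue (429,382) and red (509,408). The brown one fits the "dark hardwood" description. I'll enlarge the crops.

```bash
cat > h.py <<'E'
import numpy as np, cv2
from workcell import bot
C={n:bot.calibration(n) for n in("side","top")}
def ray(n,u,v):
    c=C[n];d=np.array([(u-c["cx"])/c["fx"],(v-c["cy"])/c["fy"],1.]);T=c["T"]
    return T[:3,3],T[:3,:3]@d
def onz(n,u,v,z):
    o,d=ray(n,u,v);return o+d*(z-o[2])/d[2]
def proj(n,p):
    c=C[n];T=c["T"];q=T[:3,:3].T@(np.asarray(p,float)-T[:3,3]);return np.array([c["fx"]*q[0]/q[2]+c["cx"],c["fy"]*q[1]/q[2]+c["cy"]])
def tri(a,b):
    A=np.zeros((3,3));B=np.zeros(3);ls=[]
    for n,p in(("side",a),("top",b)):
        o,d=ray(n,*p);d=d/np.linalg.norm(d);P=np.eye(3)-np.outer(d,d);A+=P;B+=P@o;ls.append((P,o))
    x=np.linalg.solve(A,B);return x,[np.linalg.norm(P@(x-o)) for P,o in ls]
def crop(img,x0,y0,x1,y1,name,s):
    cv2.imwrite(f"pics/{name}.png",cv2.resize(img[y0:y1,x0:x1],None,fx=s,fy=s,interpolation=cv2.INTER_CUBIC))
E
python3 - <<'E'
from h import *
t=bot.grab_frame("top");s=bot.grab_frame("side")
cv2.imwrite("pics/t_raw.png",t);cv2.imwrite("pics/s_raw.png",s)
crop(t,210,115,350,220,"tc",5.7)
crop(s,180,150,290,260,"sc",5.4)
crop(s,200,270,270,360,"sh",6); crop(t,130,180,190,230,"th",8)
# brace
for n,im in(("top",t),("side",s)):
    h=cv2.cvtColor(im,cv2.COLOR_BGR2HSV)
    x=(300,190,350,240) if n=="top" else (255,155,315,185)
    print(n,im[ (213 if n=="top" else 170),(327 if n=="top" else 286)])
E
```

```text
top [26 40 70]
side [16 31 66]
```

View pics/tc.png

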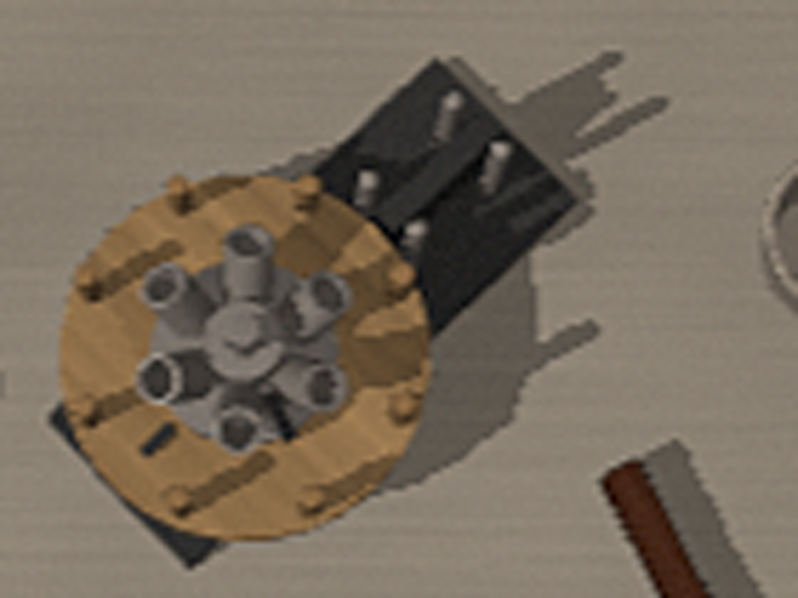

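View pics/sc.png

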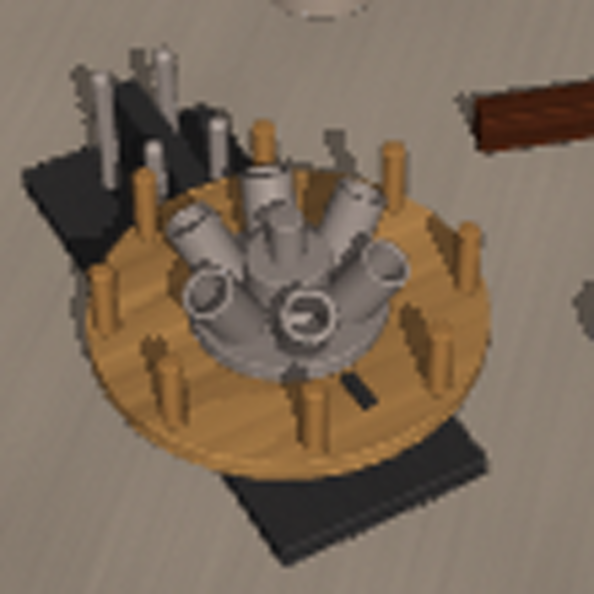

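View pics/sh.png

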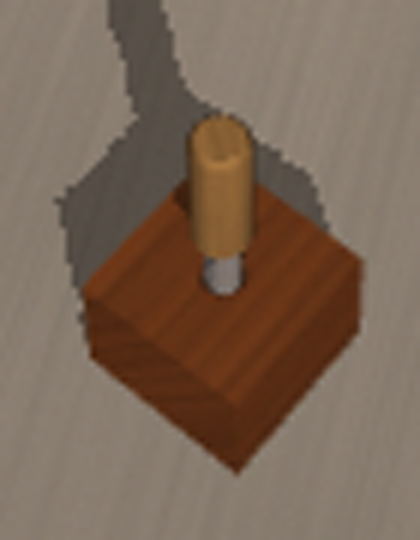

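View pics/th.png

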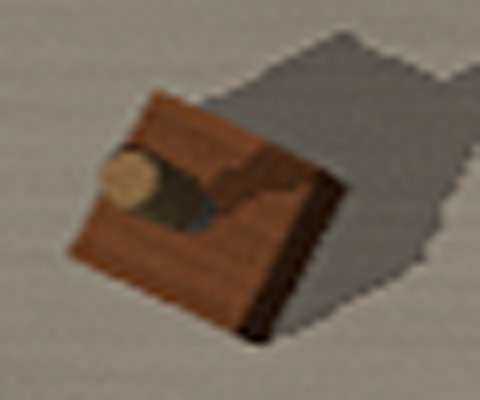

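```bash
python3 - <<'E'
from h import *
t=cv2.imread("pics/t_raw.png");s=cv2.imread("pics/s_raw.png")
def T(x,y,k=5.7,o=(210,115)):return np.array([x/k+o[0],y/k+o[1]])
def S(x,y,k=5.4,o=(180,150)):return np.array([x/k+o[0],y/k+o[1]])
pp=[(453,100),(499,150),(367,178),(415,232)]
P=np.array([onz("top",*T(*p),.106)[:2] for p in pp]);print("posts",P.round(4))
for a,b in zip(pp,[(102,78),(163,53),(153,147),(218,122)]):
    x,e=tri(S(*b),T(*a));print(x.round(4),np.round(e,4))
pegs=[(180,187),(308,187),(400,275),(405,402),(315,497),(180,497),(92,408),(90,285)]
G=np.array([onz("top",*T(*p),.115)[:2] for p in pegs]);c=G.mean(0);print("pegs c",c.round(4),np.linalg.norm(G-c,axis=1).round(4))
dx=(P[0]+P[1]-P[2]-P[3])/2;print("post x dir",np.arctan2(dx[1],dx[0]),np.linalg.norm(dx)); d2=P[0]-P[1];d3=P[2]-P[3];print(np.arctan2(d2[1],d2[0]),np.linalg.norm(d2),np.linalg.norm(d3))
pm=P.mean(0);v=pm-c;print("c->postmid",np.arctan2(v[1],v[0]),np.linalg.norm(v))
th=np.arctan2(*(G-c).T[::-1]);print("peg angles mod 45",np.degrees(th).round(1)%45)
r=onz("top",*T(158,438),.071)[:2]-c;print("wheel rib",np.degrees(np.arctan2(r[1],r[0])),np.linalg.norm(r))
r=onz("top",*T(285,415),.083)[:2]-c;print("collar rib",np.degrees(np.arctan2(r[1],r[0])),np.linalg.norm(r))
for m in[(247,245),(163,285),(158,378),(239,428),(325,385),(328,295)]:
    r=onz("top",*T(*m),.122)[:2]-c;print("sock",np.degrees(np.arctan2(r[1],r[0])).round(1),np.linalg.norm(r).round(4))
print("bar top", onz("top",146.25,202.5,.16), tri((236.7,293),(146.25,202.5)))
# brace
h=cv2.cvtColor(t,cv2.COLOR_BGR2HSV)
m=((h[...,0]<15)&(h[...,1]>110)&(h[...,2]<120)).astype(np.uint8);m[:190]=0;m[240:]=0;m[:,:300]=0;m[:,350:]=0
n,l,st,ce=cv2.connectedComponentsWithStats(m);i=1+st[1:,4].argmax();print(st[i],ce[i])
ct=max(cv2.findContours((l==i).astype(np.uint8),0,1)[0],key=cv2.contourArea)
q=np.array([onz("top",*p[0],.03)[:2]*1000 for p in ct],np.float32)
rr=cv2.minAreaRect(q);print("brace",rr);b=cv2.boxPoints(rr);print(b)
# holder top face corners
k=[(155,92),(345,185),(240,335),(70,252)]
H=np.array([onz("top",x/8+130,y/8+180,.06) for x,y in k]);print("holder",H.mean(0),H.round(3))
crop(t,300,185,350,235,"br",10)
E
```

```text
posts [[ 0.7084 -0.1332]
 [ 0.6778 -0.1601]
 [ 0.6602 -0.082 ]
 [ 0.6275 -0.1101]]
[ 0.7106 -0.134   0.0976] [0.0005 0.0005]
[ 0.6799 -0.1606  0.1011] [0.0006 0.0006]
[ 0.662  -0.0823  0.0991] [0.0001 0.0001]
[ 0.6302 -0.1104  0.1004] [0.0011 0.0011]
pegs c [ 0.5595 -0.0114] [0.1001 0.0991 0.0977 0.0983 0.0992 0.0986 0.0971 0.0968]
post x dir -0.7992021942194839 0.0705823112732295
0.7218054188710735 0.040777664226287036 0.04310976409180809
c->postmid -0.7899088223073281 0.15481148320561625
peg angles mod 45 [23.2 24.  24.1 24.  23.7 22.8 24.2 25.2]
wheel rib 133.56745399348594 0.07223460249010677
collar rib -148.55520781075364 0.0440570779474859
sock -0.1 0.0555
sock 57.0 0.0576
sock 114.8 0.0556
sock 175.8 0.0523
sock -120.6 0.0528
sock -61.0 0.0538
bar top [0.4592604  0.32424102 0.16      ] (array([0.4605877 , 0.32542629, 0.15597225]), [np.float64(0.0007672576627502821), np.float64(0.0007672576627502666)])
[316 196  23  35 260] [326.65769231 213.31153846]
brace ((443.7741394042969, -266.05682373046875), (126.04158020019531, 26.404338836669922), 27.55897331237793)
[[ 381.79587 -283.50992]
 [ 394.01212 -306.9183 ]
 [ 505.7524  -248.60373]
 [ 493.53616 -225.19534]]
holder [0.45794061 0.32061239 0.06      ] [[0.511 0.343 0.06 ]
 [0.471 0.261 0.06 ]
 [0.407 0.302 0.06 ]
 [0.442 0.376 0.06 ]]
```

View pics/br.png

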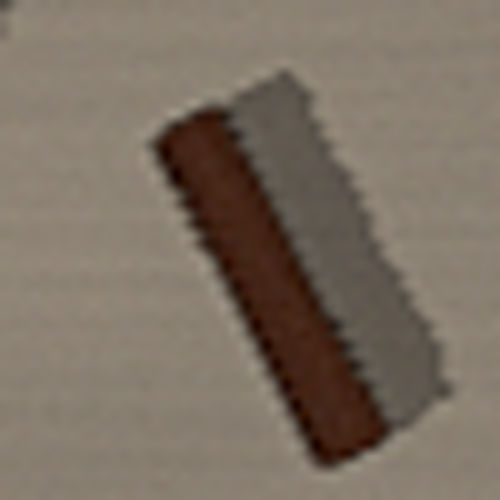

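Top crop confirms the brace is the plain dark-brown bar, centre ≈ (326.7,213.3) px in the raw picture. That gives (0.444,-0.266) with a long axis of 27.6°. Next is a move to above it.

>>> servo_tool(
  plan=[
    [218,316,-130,0.111,-1],
    [218,316,-130,0.111,-1],
    [218,316,-130,0.111,-1],
    [218,316,-130,0.111,-1],
    [218,316,-130,0.111,-1],
    [218,316,-130,0.111,-1],
    [218,316,-130,0.111,-1],
    [218,316,-130,0.111,-1],
    [218,316,-130,0.111,-1],
    [218,316,-130,0.111,-1],
  ],
  squeeze=40,
)

```text
clock: 1.03
position: [0.4453, -0.2635, 0.1004]
tool_rot: [-3.141, -0.0, 0.483]
force: [0.5, -0.1, -0.3]
grip_width: 0.0853
```

>>> servo_tool(
  plan=[
    [0,0,-40,0,-1],
    [0,0,-75,0,-1],
    [0,0,-96,0,-1],
    [0,0,-96,0,-1],
    [0,0,-96,0,1],
    [0,0,-96,0,1],
    [0,0,-96,0,1],
    [0,0,-96,0,1],
    [0,0,-96,0,1],
    [0,0,-96,0,1],
  ],
)

```text
clock: 1.87
position: [0.4444, -0.2673, 0.0065]
tool_rot: [3.14, -0.001, 0.48]
force: [-2.1, 0.9, 13.4]
grip_width: 0.0231
```

>>> servo_tool(
  plan=[
    [0,0,20,0,1],
    [0,0,60,0,1],
    [0,0,100,0.1,1],
    [20,14,140,0.225,1],
    [50,34,150,0.35,1],
    [85,57,150,0.475,1],
    [118,79,150,0.6,1],
    [152,101,150,0.725,1],
    [186,124,150,0.85,1],
    [222,147,150,0.975,1],
  ],
)

```text
clock: 2.7
position: [0.6662, -0.1192, 0.156]
tool_rot: [3.141, 0.0, 1.461]
force: [-0.1, -0.0, -0.9]
grip_width: 0.0232
```

>>> servo_tool(
  plan=[
    [0,0,0,0.125,1],
    [0,0,0,0.25,1],
    [0,0,0,0.375,1],
    [0,0,0,0.5,1],
    [0,0,0,0.625,1],
    [0,0,0,0.75,1],
    [0,0,0,0.894,1],
    [0,0,0,0.894,1],
    [0,0,0,0.894,1],
    [0,0,0,0.894,1],
  ],
)

```text
clock: 3.53
position: [0.6649, -0.1205, 0.1554]
tool_rot: [-3.142, 0.0, 2.345]
force: [-1.0, 0.5, -2.6]
grip_width: 0.0233
```

```bash
python3 - <<'E'
from h import *
t=bot.grab_frame("top");s=bot.grab_frame("side")
cv2.imwrite("pics/t1.png",t);cv2.imwrite("pics/s1.png",s)
crop(t,210,90,350,220,"tc1",5);crop(s,170,90,290,240,"sc1",4)
o=bot.observe();print(o["position"],o["tool_rot"],o["qpos"],o["grip_width"],o["force"])
E
```

```text
[ 0.66495165 -0.12034805  0.15543964] [-3.14144626e+00  2.39246865e-04  2.34680306e+00] [ 0.44235578  0.73922419 -0.5771141   1.49914597  0.44195172  1.0353276
  0.53305833] 0.023301898771753687 [-0.37321401  0.49121775 -1.60452569]
```

View pics/tc1.png

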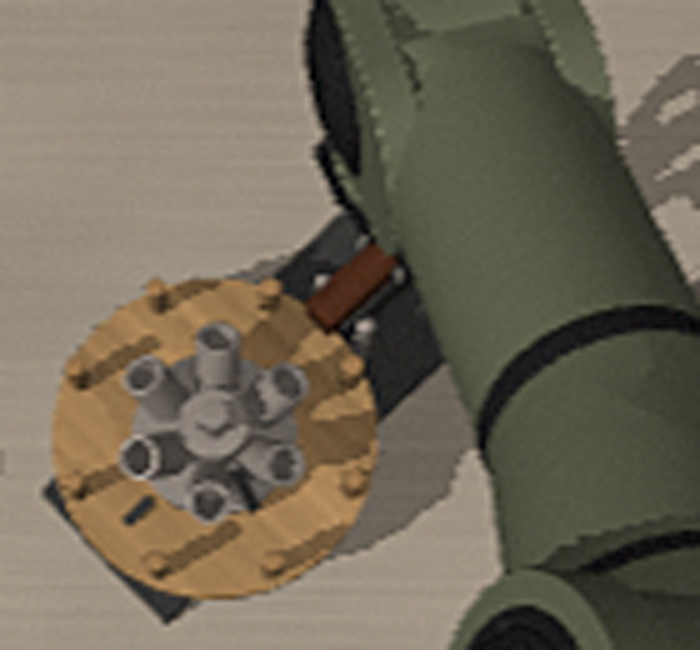

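View pics/sc1.png

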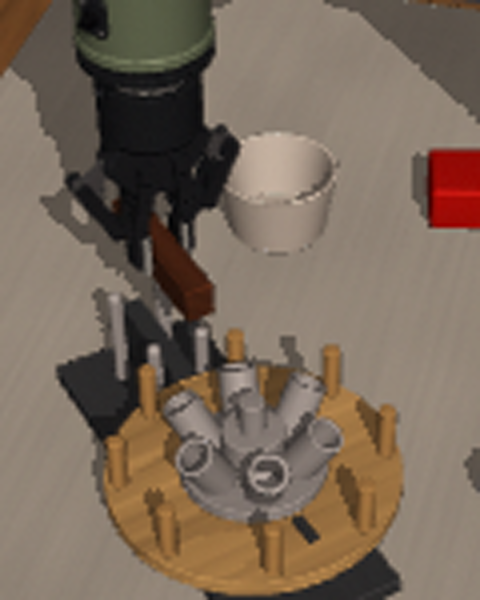

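```bash
python3 - <<'E'
from h import *
t=cv2.imread("pics/t1.png")
h=cv2.cvtColor(t,cv2.COLOR_BGR2HSV)
m=((h[...,0]<9)&(h[...,1]>140)&(h[...,2]<120)).astype(np.uint8);m[:130]=0;m[165:]=0;m[:,:265]=0;m[:,295:]=0
ct=max(cv2.findContours(m,0,1)[0],key=cv2.contourArea);print(cv2.contourArea(ct))
q=np.array([onz("top",*p[0],.181)[:2] for p in ct]);
c=np.array([.5595,-.0114]);a=-.793;e=np.array([np.cos(a),np.sin(a)]);n=np.array([-e[1],e[0]])
xy=np.c_[(q-c)@e,(q-c)@n]*1000;print(xy[np.argsort(xy[:,0])].round(1).tolist())
pos=bot.observe()["position"][:2]-c;print("tcp in stand",pos@e,pos@n)
P=np.array([[ 0.7084,-0.1332],[ 0.6778,-0.1601],[ 0.6602,-0.082 ],[ 0.6275,-0.1101]])-c;print(P@e,P@n)
crop(t,255,120,305,170,"tb1",12);
s=cv2.imread("pics/s1.png");crop(s,180,135,240,195,"sb1",10)
E
```

```text
1.0
[[82.1, -14.6], [86.6, -14.5], [86.6, -14.5], [86.6, -10.0], [88.9, -12.2], [91.2, -14.4], [91.2, -14.4], [95.7, -14.2]]
tcp in stand 0.15161789684157315 -0.0013198005125480941
[0.19126261 0.18895546 0.1209621  0.11803632] [ 0.02061712 -0.02006023  0.02220408 -0.0208115 ]
```

View pics/tb1.png

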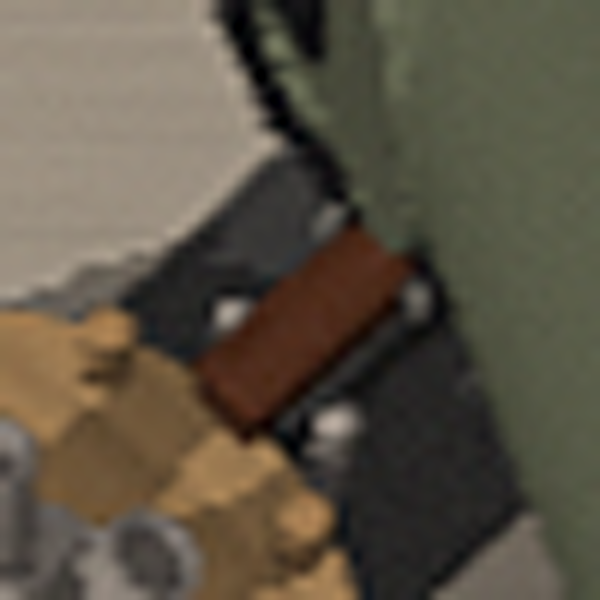

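View pics/sb1.png

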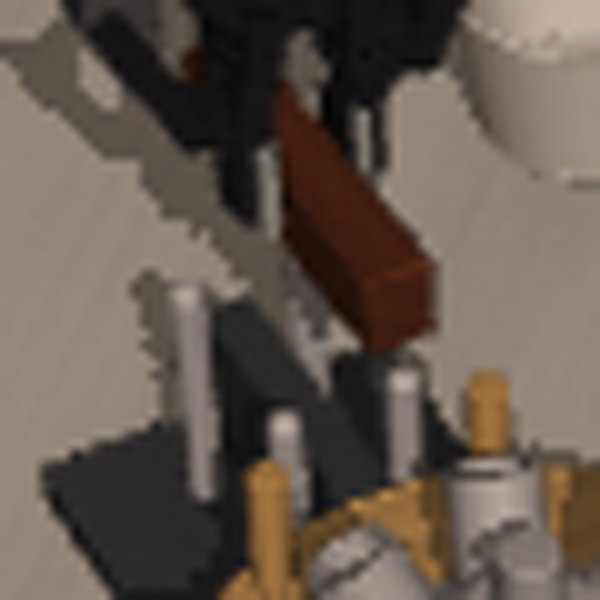

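```bash
python3 - <<'E'
from h import *
c=np.array([.5595,-.0114]);a=-.793;e=np.array([np.cos(a),np.sin(a)]);n=np.array([-e[1],e[0]])
for s,t in(((362,283),(200,360)),((432,262),(248,425))):
    x,er=tri((s[0]/10+180,s[1]/10+135),(t[0]/12+255,t[1]/12+120));print(x.round(4),er,(x[:2]-c)@e,(x[:2]-c)@n)
    y=onz("top",t[0]/12+255,t[1]/12+120,.181)[:2]-c;print(y@e,y@n)
# rear visible top edge lines
for t in((350,228),(412,270)):
    y=onz("top",t[0]/12+255,t[1]/12+120,.181)[:2]-c;print("edge",y@e,y@n)
E
```

```text
[ 0.6286 -0.0699  0.1734] [np.float64(0.00031218905685731713), np.float64(0.0003121890568571519)] 0.09018088769267371 0.00819647439278204
0.08825221502871483 0.006665200476406174
[ 0.6107 -0.0825  0.1748] [np.float64(0.0004493697139805953), np.float64(0.0004493697139804993)] 0.08659049882338854 -0.013397870453226901
0.08489991358776235 -0.014690380535960472
edge 0.1420671240627675 0.00462947241262507
edge 0.14567762402191378 -0.014959019696065848
```

>>> servo_tool(
  plan=[
    [3,3,-10,0,1],
    [3,3,-25,0,1],
    [3,3,-35,0,1],
    [3,3,-35,0,1],
    [3,3,-35,0,1],
    [3,3,-35,0,1],
    [3,3,-35,0,1],
    [3,3,-35,0,1],
    [3,3,-35,0,1],
    [3,3,-35,0,1],
  ],
)

```text
clock: 4.47
position: [0.6681, -0.1174, 0.1206]
tool_rot: [3.141, 0.0, 2.35]
force: [0.3, 0.2, -1.2]
grip_width: 0.0236
```

```bash
python3 - <<'E'
from h import *
t=bot.grab_frame("top");s=bot.grab_frame("side")
cv2.imwrite("pics/t2.png",t);cv2.imwrite("pics/s2.png",s)
a=cv2.resize(t[120:170,255:305],None,fx=8,fy=8,interpolation=2);b=cv2.resize(s[140:190,180:230],None,fx=8,fy=8,interpolation=2)
cv2.imwrite("pics/b2.png",np.hstack([a,b]))
o=bot.observe();print(o["position"],o["tool_rot"][2],o["force"])
E
```

```text
[ 0.66802467 -0.11735908  0.12047569] 2.3497150142377574 [ 0.27860482  0.07832263 -1.86404375]
```

View pics/b2.png

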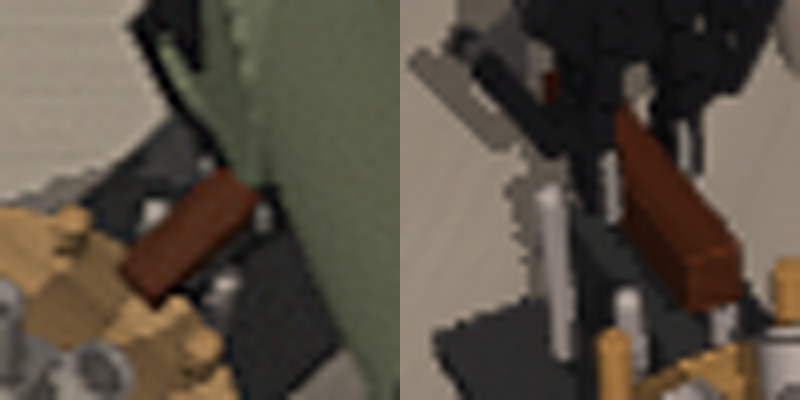

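>>> servo_tool(
  plan=[
    [0,0,-6,0,1],
    [0,0,-12,0,1],
    [0,0,-16,0,1],
    [0,0,-20,0,1],
    [0,0,-24,0,1],
    [0,0,-28,0,1],
    [0,0,-31,0,1],
    [0,0,-34,0,1],
    [0,0,-37,0,1],
    [0,0,-39,0,1],
  ],
)

```text
clock: 5.4
position: [0.6679, -0.1173, 0.0809]
tool_rot: [-3.142, -0.0, 2.35]
force: [0.8, -0.8, -2.2]
grip_width: 0.0233
```

```bash
python3 - <<'E'
from h import *
t=bot.grab_frame("top");s=bot.grab_frame("side")
a=cv2.resize(t[120:170,255:305],None,fx=8,fy=8,interpolation=2);b=cv2.resize(s[140:190,180:230],None,fx=8,fy=8,interpolation=2)
cv2.imwrite("pics/b3.png",np.hstack([a,b]))
o=bot.observe();print(o["position"],o["tool_rot"],o["force"],o["moment"])
E
```

```text
[ 0.66788793 -0.1172925   0.08099443] [-3.14141812e+00 -2.49042586e-04  2.34974626e+00] [ 0.17582349  0.21724811 -0.52885427] [-0.00327287  0.01158734  0.03399901]
```

View pics/b3.png

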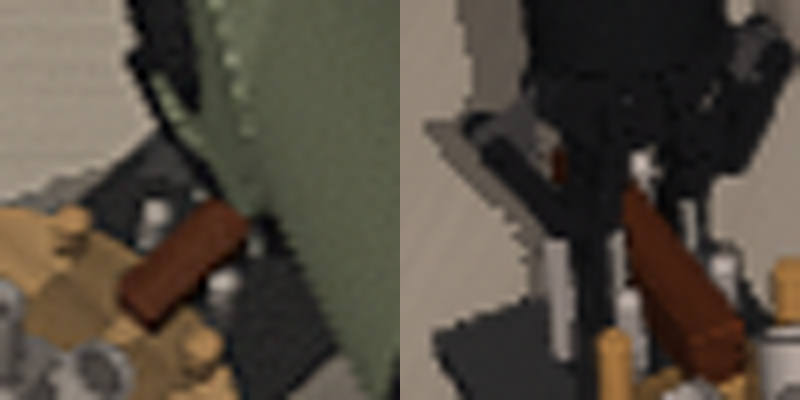

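>>> servo_tool(
  plan=[
    [0,0,-2,0,1],
    [0,0,-2,0,1],
    [0,0,-2,0,0],
    [0,0,-2,0,-0.3],
    [0,0,-2,0,-0.3],
    [0,0,-2,0,-0.3],
    [0,0,30,0,-0.3],
    [0,0,70,0,-0.3],
    [0,0,110,0,-0.3],
    [0,0,130,0,-0.5],
  ],
)

```text
clock: 6.33
position: [0.6692, -0.117, 0.2161]
tool_rot: [3.139, 0.003, 2.35]
force: [0.4, -0.7, -0.0]
grip_width: 0.0637
```

>>> servo_tool(
  plan=[
    [-209,440,0,0.75,-1],
    [-209,440,0,0.75,-1],
    [-209,440,0,0.75,-1],
    [-209,440,0,0.75,-1],
    [-209,440,0,0.75,-1],
    [-209,440,0,0.75,-1],
    [-209,440,0,0.75,-1],
    [-209,440,0,0.75,-1],
    [-209,440,0,0.75,-1],
    [-209,440,0,0.75,-1],
  ],
)

```text
clock: 7.17
position: [0.4881, 0.2605, 0.2114]
tool_rot: [-3.142, 0.0, 3.099]
force: [0.1, 0.6, 0.1]
grip_width: 0.0856
```

>>> servo_tool(
  plan=[
    [0,0,0,0,-1],
    [0,0,0,0,-1],
    [0,0,0,0,-1],
    [0,0,0,0,-1],
    [0,0,0,0,-1],
    [0,0,0,0,-1],
    [0,0,0,0,-1],
    [0,0,0,0,-1],
    [0,0,0,0,-1],
    [0,0,0,0,-1],
  ],
)

```text
clock: 8.0
position: [0.4892, 0.2589, 0.2113]
tool_rot: [-3.142, -0.0, 3.1]
force: [0.3, 1.0, 0.8]
grip_width: 0.0853
```

```bash
python3 - <<'E'
from h import *
t=bot.grab_frame("top");s=bot.grab_frame("side")
cv2.imwrite("pics/t4.png",t);cv2.imwrite("pics/s4.png",s)
a=cv2.resize(t[110:220,215:325],(400,400),interpolation=2);b=cv2.resize(s[150:260,180:290],(400,400),interpolation=2)
cv2.imwrite("pics/b4.png",np.hstack([a,b]))
crop(s,170,180,300,340,"h4",3.7)
o=bot.observe();print(o["position"],o["tool_rot"],o["force"],o["qpos"])
E
```

```text
[0.48920688 0.25904796 0.21129564] [ 3.14155730e+00 -3.80649778e-05  3.09969961e+00] [-0.62716774 -0.29453355 -0.49454308] [ 0.00932456  0.5530128  -0.852446    1.78142999  0.47980351  1.02864731
  0.50397286]
```

View pics/b4.png

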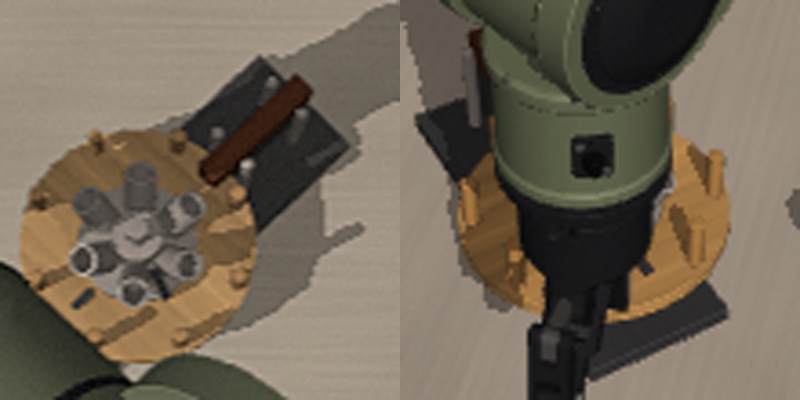

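View pics/h4.png

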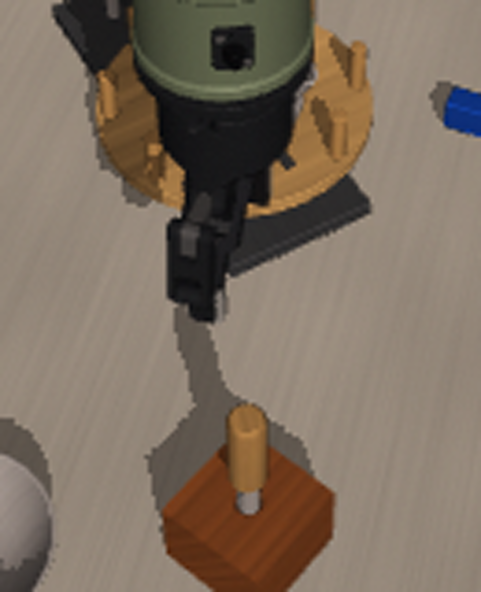

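>>> servo_tool(
  plan=[
    [-15,32,0,0,-1],
    [-30,64,0,0,-1],
    [-30,64,-10,0,-1],
    [-30,64,-10,0,-1],
    [-30,64,-10,0,-1],
    [-30,64,-10,0,-1],
    [-30,64,-10,0,-1],
    [-30,64,-10,0,-1],
    [-30,64,-10,0,-1],
    [-30,64,-10,0,-1],
  ],
)

```text
clock: 8.93
position: [0.4595, 0.3228, 0.2014]
tool_rot: [3.142, 0.0, 3.099]
force: [0.4, 0.5, 0.3]
grip_width: 0.0857
```

```bash
python3 - <<'E'
from h import *
t=bot.grab_frame("top");s=bot.grab_frame("side")
a=cv2.resize(t[170:250,110:190],(400,400),interpolation=2);b=cv2.resize(s[240:340,190:290],(400,400),interpolation=2)
cv2.imwrite("pics/b5.png",np.hstack([a,b]))
o=bot.observe();print(o["position"],o["tool_rot"],o["force"],o["qpos"])
E
```

```text
[0.45934823 0.32289352 0.20137582] [3.14155265e+00 1.33456977e-04 3.09938344e+00] [-1.0105266   0.71180024  0.55827589] [-0.12758272  0.57728858 -0.84437211  1.77122585  0.4988931   1.02144617
  0.36775974]
```

View pics/b5.png

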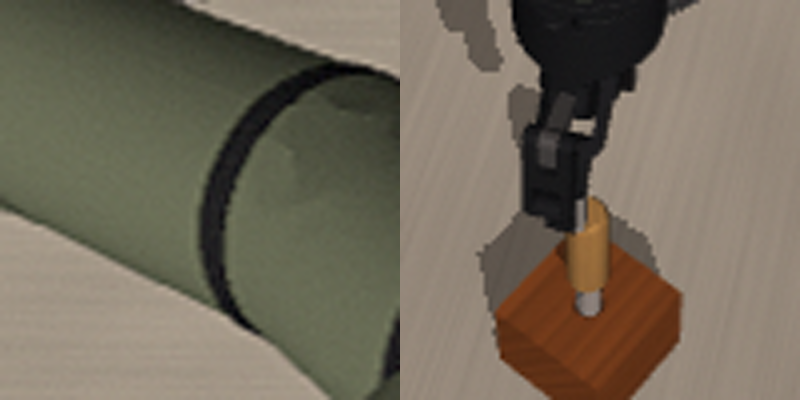

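```bash
python3 - <<'E'
from h import *
print(proj("side",(.4593,.3229+.048,.2014+.013)),"seen finger tip ~ (229,296)")
print(proj("side",(.459,.323,.16)),proj("side",(.459,.323,.09)),"seen bar top (238.5,292), bottom (237,311)")
E
```

```text
[231.61383747 296.77645724] seen finger tip ~ (229,296)
[237.96885361 291.35137101] [238.30759615 307.32723814] seen bar top (238.5,292), bottom (237,311)
```

>>> servo_tool(
  plan=[
    [0,0,-35,0,-1],
    [0,0,-70,0,-1],
    [0,0,-97,0,-1],
    [0,0,-97,0,-1],
    [0,0,-97,0,1],
    [0,0,-97,0,1],
    [0,0,-97,0,1],
    [0,0,-97,0,1],
    [0,0,-97,0,1],
    [0,0,-97,0,1],
  ],
  squeeze=25,
)

```text
clock: 9.87
position: [0.4598, 0.3243, 0.1055]
tool_rot: [3.139, 0.002, 3.1]
force: [0.4, 4.0, 7.0]
grip_width: 0.0255
```

>>> servo_tool(
  plan=[
    [0,0,25,0,1],
    [0,0,43,0,1],
    [0,0,43,0,1],
    [-8,0,43,0,1],
    [-18,1,42,0,1],
    [-28,1,41,0,1],
    [-38,2,39,0,1],
    [-48,2,36,0,1],
    [-58,2,33,0,1],
    [-62,2,32,0,1],
  ],
)

```text
clock: 10.7
position: [0.3956, 0.3252, 0.1354]
tool_rot: [3.141, -0.001, 3.101]
force: [2.2, 3.4, -0.3]
grip_width: 0.0255
```

```bash
python3 - <<'E'
from h import *
t=bot.grab_frame("top");s=bot.grab_frame("side")
a=cv2.resize(t[170:250,110:190],(400,400),interpolation=2);b=cv2.resize(s[240:340,190:290],(400,400),interpolation=2)
cv2.imwrite("pics/b6.png",np.hstack([a,b]))
o=bot.observe();print(o["position"],o["tool_rot"],o["force"],o["grip_width"])
E
```

```text
[0.39637577 0.32514142 0.13591498] [-3.14134667e+00 -4.28127854e-04  3.10095487e+00] [-1.73971504  2.97921753  2.95698273] 0.02510179399847838
```

View pics/b6.png

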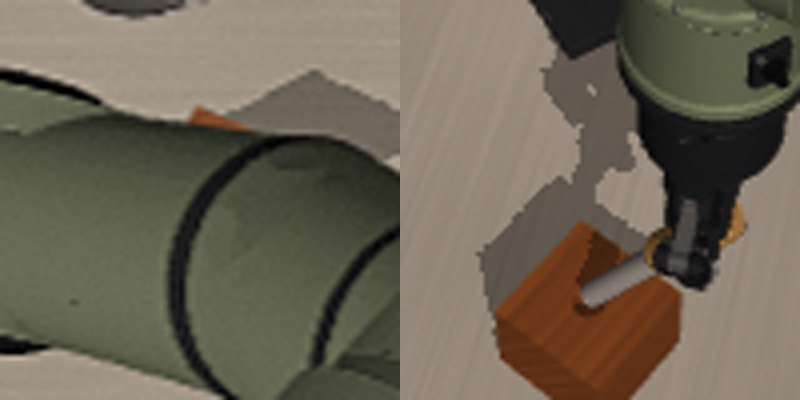

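```bash
cat >> h.py <<'E'
def ony(n,u,v,y):
    o,d=ray(n,u,v);return o+d*(y-o[1])/d[1]
E
python3 - <<'E'
from h import *
A=ony("side",190+192/4,240+298/4,.325);B=ony("side",190+250/4,240+257/4,.325);D=B-A
print(A,B,np.linalg.norm(D),np.degrees(np.arctan2(-D[0],D[2])))
G=bot.observe()["position"]+[0,0,.022];D=G-A;print(G,np.linalg.norm(D),np.degrees(np.arctan2(-D[0],D[2])))
E
```

```text
[0.45958334 0.325      0.05938435] [0.42445639 0.325      0.12169194] 0.0715271865536282 29.412856143143298
[0.39637577 0.32514142 0.15791498] 0.11706196431093352 32.68024031990108
```

```bash
python3 - <<'E'
from h import *
t=cv2.imread("pics/t_raw.png");s=cv2.imread("pics/s_raw.png")
a=cv2.resize(t[170:215,230:275],(540,540),interpolation=2);cv2.imwrite("pics/m_t.png",a)
b=cv2.resize(s[175:220,215:260],(540,540),interpolation=2);cv2.imwrite("pics/m_s.png",b)
print(tri((251.9,198.7),(251.9,190.1)))
c=np.array([.5595,-.0114]); u=np.array([-.999,.042])
m=np.r_[c+.056*u,.122];print(m,proj("side",m),proj("top",m))
E
```

```text
(array([ 0.50669374, -0.00751574,  0.1175864 ]), [np.float64(0.0013034185527590063), np.float64(0.001303418552758878)])
[ 0.503556 -0.009048  0.122   ] [252.66528958 197.33411528] [252.36936649 191.22260298]
```

View pics/m_t.png

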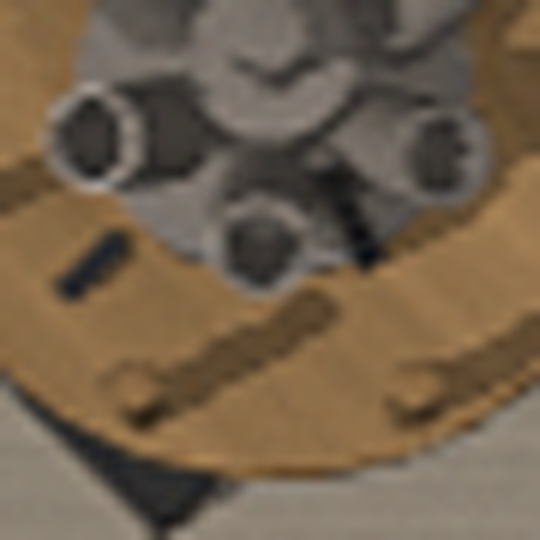

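View pics/m_s.png

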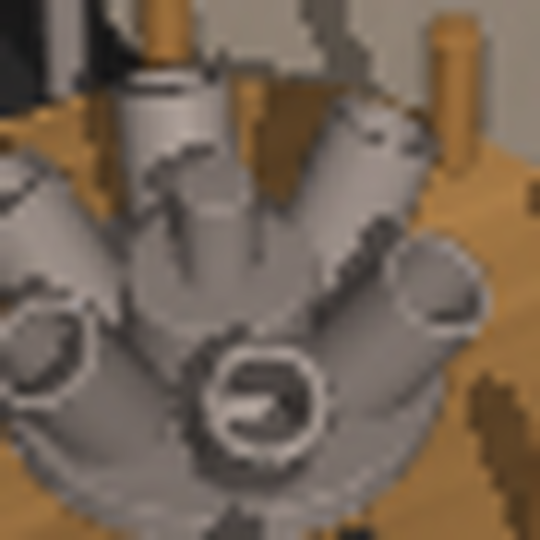

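>>> servo_tool(
  plan=[
    [0,0,40,0,1],
    [0,0,80,0,1],
    [5,-38,90,0,1],
    [10,-79,90,0,1],
    [15,-120,90,0,1],
    [20,-161,90,0,1],
    [25,-202,90,0,1],
    [30,-243,90,0,1],
    [35,-284,90,0,1],
    [40,-325,90,0,1],
  ],
)

```text
clock: 11.63
position: [0.4366, -0.0028, 0.2261]
tool_rot: [-3.141, -0.001, 3.099]
force: [2.1, -0.5, -2.3]
grip_width: 0.0251
```

>>> servo_tool(
  plan=[
    [0,-5,0,0,1],
    [0,-5,0,0,1],
    [0,-5,0,0,1],
    [0,-5,0,0,1],
    [0,-5,0,0,1],
    [0,-5,0,0,1],
    [0,-5,0,0,1],
    [0,-5,0,0,1],
    [0,-5,0,0,1],
    [0,-5,0,0,1],
  ],
)

```text
clock: 12.47
position: [0.4372, -0.0048, 0.2263]
tool_rot: [-3.142, 0.0, 3.1]
force: [-0.2, -0.4, -2.9]
grip_width: 0.0252
```

```bash
python3 - <<'E'
from h import *
t=bot.grab_frame("top");s=bot.grab_frame("side")
cv2.imwrite("pics/t7.png",t);cv2.imwrite("pics/s7.png",s)
a=cv2.resize(t[130:230,205:305],(400,400),interpolation=2);b=cv2.resize(s[130:230,205:305],(400,400),interpolation=2)
cv2.imwrite("pics/b7.png",np.hstack([a,b]))
o=bot.observe();print(o["position"],o["tool_rot"],o["force"],o["grip_width"])
E
```

```text
[ 0.4371719  -0.00492251  0.22629637] [-3.14151541e+00 -2.41701038e-05  3.09982330e+00] [-0.50331225  0.37702464 -1.66075346] 0.02507169481243913
```

View pics/b7.png

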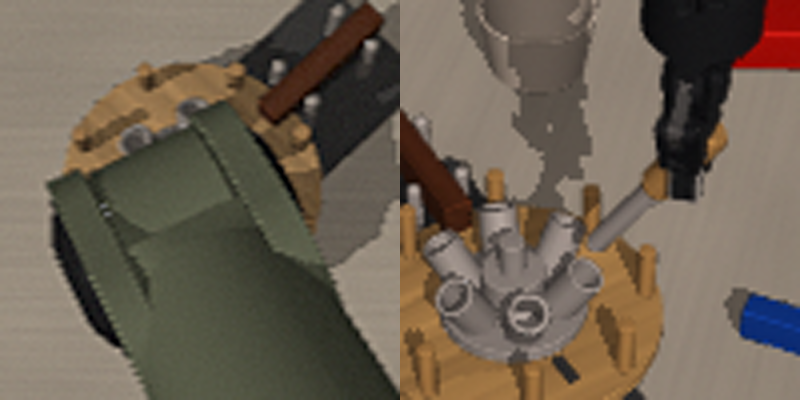

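```bash
python3 - <<'E'
from h import *
s=cv2.imread("pics/s7.png");crop(s,235,160,295,210,"s7c",12)
for th in(28,31.5,34):
    L=.117;p=np.array([.4372,-.0049,.2483]);q=p+[L*np.sin(np.radians(th)),-.0026,-L*np.cos(np.radians(th))];print(th,q,proj("side",q))
print(proj("side",(.505,-.0083,.122)))
E
```

```text
28 [ 0.49212817 -0.0075      0.14499513] [256.5729748  192.73422468]
31.5 [ 0.49833233 -0.0075      0.1485411 ] [254.46239635 191.46796465]
34 [ 0.50262557 -0.0075      0.1513026 ] [253.00014135 190.51226664]
[252.11718872 197.42647311]
```

View pics/s7c.png

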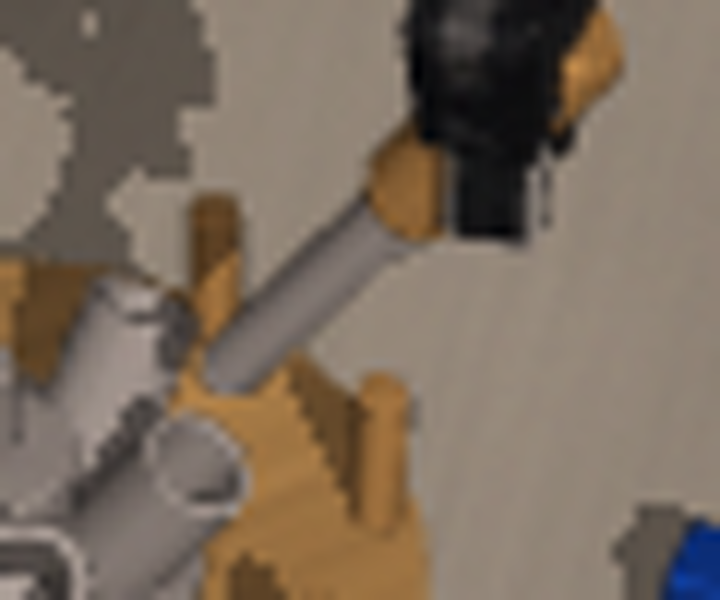

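```bash
python3 - <<'E'
from h import *
for z in(.122,.120,.118):print(onz("side",251.4,198.7,z),onz("top",251.8,190.25,z))
p=np.array([.505,-.008,.122]);p0=proj("side",p)
for i in range(3):
    d=np.zeros(3);d[i]=.01;print("xyz"[i],(proj("side",p+d)-p0))
# spindle top & peg checks in side view
S=lambda x,y:(x/5.4+180,y/5.4+150)
print("spindle top side",onz("side",*S(288,217),.14)[:2])
pegs=[(263,127),(394,150),(470,232),(441,335),(315,392),(173,365),(104,272),(145,177)]
G=np.array([onz("side",*S(*q),.115)[:2] for q in pegs]);print(G.mean(0),np.linalg.norm(G-G.mean(0),axis=1).round(3))
E
```

```text
[ 0.5058068  -0.00281944  0.122     ] [ 0.50676093 -0.00716989  0.122     ]
[ 0.5062396  -0.00471935  0.12      ] [ 0.50710264 -0.0071527   0.12      ]
[ 0.50667239 -0.00661926  0.118     ] [ 0.50744435 -0.0071355   0.118     ]
x [-3.37474418 -0.60592197]
y [-0.81221554  2.42071229]
z [ 0.04425703 -2.44611514]
spindle top side [ 0.56005643 -0.00618018]
[ 0.55991075 -0.00448253] [0.101 0.1   0.1   0.101 0.1   0.099 0.099 0.1  ]
```

>>> servo_tool(
  plan=[
    [1,2,-6,0,1],
    [1,2,-12,0,1],
    [1,2,-17,0,1],
    [1,2,-17,0,1],
    [1,2,-17,0,1],
    [1,2,-17,0,1],
    [1,2,-17,0,1],
    [1,2,-17,0,1],
    [1,2,-17,0,1],
    [1,2,-17,0,1],
  ],
)

```text
clock: 13.4
position: [0.4383, -0.003, 0.2094]
tool_rot: [-3.142, 0.0, 3.1]
force: [-0.9, 0.1, -2.5]
grip_width: 0.0253
```

```bash
python3 - <<'E'
from h import *
s=bot.grab_frame("side")
cv2.imwrite("pics/s8.png",s);crop(s,235,160,295,210,"s8c",12)
o=bot.observe();print(o["position"],o["tool_rot"],o["force"],o["grip_width"])
E
```

```text
[ 0.43824218 -0.00298726  0.20937903] [-3.14147836e+00  1.89499483e-04  3.09974477e+00] [ 0.20548571 -0.30609865 -1.39825191] 0.024975686899529264
```

View pics/s8c.png

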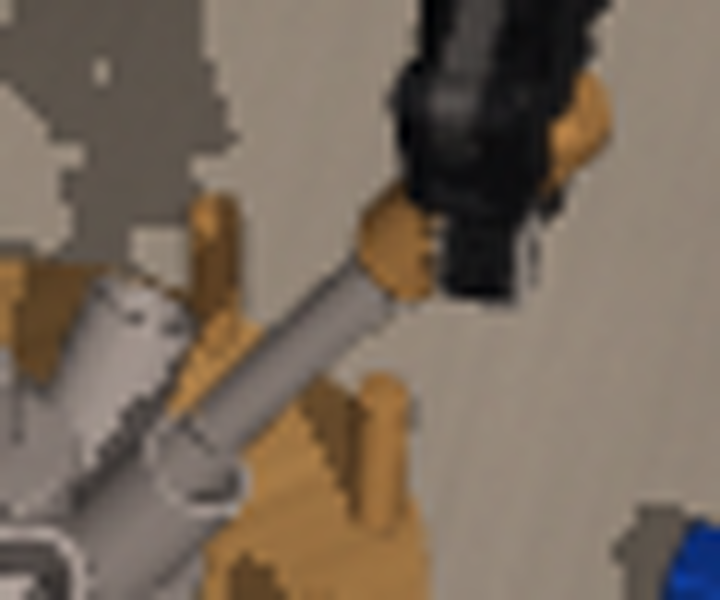

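>>> servo_tool(
  plan=[
    [-2,0,0,0,1],
    [-2,0,0,0,1],
    [0,0,-3,0,1],
    [2,0,-7,0,1],
    [4,0,-10,0,1],
    [6,0,-14,0,1],
    [8,0,-17,0,1],
    [10,0,-21,0,1],
    [10,0,-21,0,1],
    [10,0,-21,0,1],
  ],
)

```text
clock: 14.28
position: [0.4482, -0.0028, 0.188]
tool_rot: [3.141, -0.001, 3.1]
force: [-0.1, 0.5, -1.4]
grip_width: 0.0252
```

```bash
python3 - <<'E'
from h import *
s=bot.grab_frame("side")
cv2.imwrite("pics/s9.png",s);crop(s,235,160,295,210,"s9c",12)
o=bot.observe();print(o["position"],o["tool_rot"],o["force"],o["grip_width"])
E
```

```text
[ 0.44815654 -0.0028452   0.18822827] [ 3.14149679e+00 -2.72421568e-04  3.09993032e+00] [ 0.69977133 -0.17611032 -1.4943015 ] 0.025521619081423114
```

View pics/s9c.png

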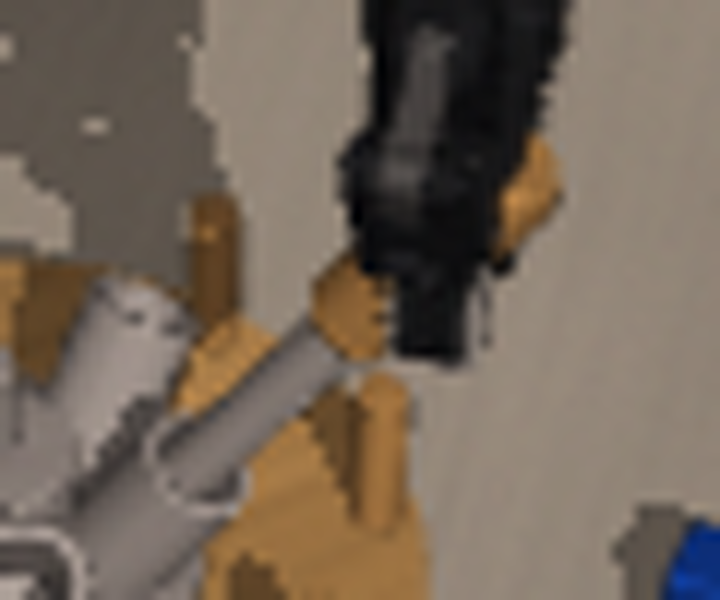

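>>> servo_tool(
  plan=[
    [2,0,-3,0,1],
    [4,0,-7,0,1],
    [6,0,-10,0,1],
    [8,0,-13,0,1],
    [9,0,-16,0,1],
    [10,0,-18,0,1],
    [11,0,-20,0,1],
    [12,0,-21,0,1],
    [13,0,-23,0,1],
    [13,0,-23,0,1],
  ],
)

```text
clock: 15.17
position: [0.4612, -0.0029, 0.1651]
tool_rot: [-3.142, -0.0, 3.1]
force: [-1.0, -0.3, -0.4]
grip_width: 0.0253
```

```bash
python3 - <<'E'
from h import *
s=bot.grab_frame("side")
cv2.imwrite("pics/s10.png",s);crop(s,225,160,285,210,"s10c",12)
o=bot.observe();print(o["position"],o["tool_rot"],o["force"],o["moment"],o["grip_width"])
E
```

```text
[ 0.46123181 -0.00290044  0.16524077] [ 3.14156288e+00 -8.46727071e-05  3.09975027e+00] [-0.71865308  0.52256639 -1.47654803] [ 0.02849196  0.04096572 -0.02893866] 0.02517562968897717
```

View pics/s10c.png

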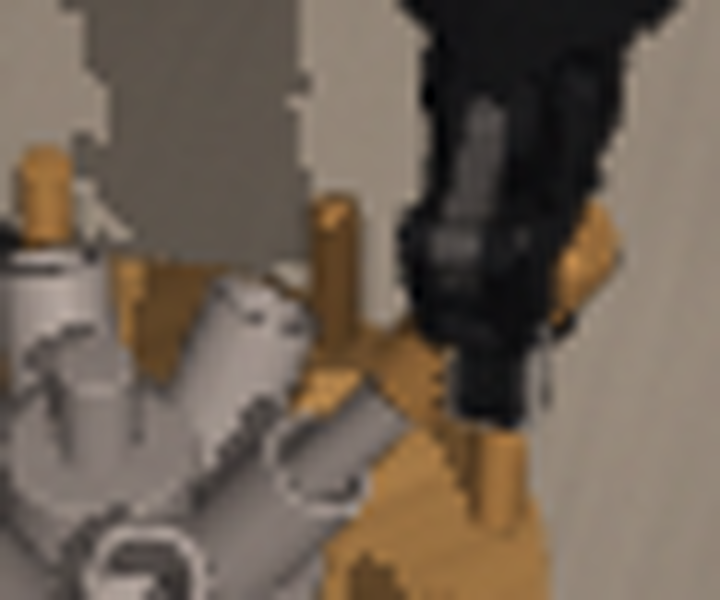

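>>> servo_tool(
  plan=[
    [0,0,-1,0,1],
    [1,0,-2,0,1],
    [2,0,-3,0,1],
    [2,0,-4,0,1],
    [3,0,-5,0,1],
    [3,0,-5,0,1],
    [3,0,-5,0,1],
    [3,0,-5,0,1],
    [3,0,-5,0,1],
    [3,0,-5,0,1],
  ],
)

```text
clock: 16.05
position: [0.4627, -0.0026, 0.1608]
tool_rot: [-3.14, -0.002, 3.1]
force: [-20.6, 1.9, 29.5]
grip_width: 0.0253
```

```bash
cat >> h.py <<'E'
def arc(p,c,step,n,z=0,jaw=1,hold=0):
    p=np.array(p[:2]);c=np.array(c);out=[]
    for i in range(1,n+1):
        a=-step*min(i,n-hold);R=np.array([[np.cos(a),-np.sin(a)],[np.sin(a),np.cos(a)]])
        d=(c+R@(p-c)-p)*1000;out.append([int(round(d[0])),int(round(d[1])),z,round(a,3),jaw])
    return out
E
python3 - <<'E'
from h import *
print(arc((.461,-.003),(.560,-.007),.08,10))
E
```

```text
[[1, 8, 0, -0.08, 1], [2, 16, 0, -0.16, 1], [4, 23, 0, -0.24, 1], [6, 31, 0, -0.32, 1], [9, 38, 0, -0.4, 1], [13, 45, 0, -0.48, 1], [17, 52, 0, -0.56, 1], [22, 58, 0, -0.64, 1], [27, 64, 0, -0.72, 1], [33, 70, 0, -0.8, 1]]
```

>>> servo_tool(
  plan=[
    [-2,0,3,0,1],
    [-2,0,3,0,1],
    [-2,0,3,0,1],
    [-2,0,3,0,1],
    [-2,0,3,0,1],
    [-2,0,3,0,1],
    [-2,0,3,0,1],
    [-2,0,3,0,1],
    [-2,0,3,0,1],
    [-2,0,3,0,1],
  ],
  squeeze=40,
)

```text
clock: 16.88
position: [0.4622, -0.0029, 0.1633]
tool_rot: [-3.142, -0.0, 3.1]
force: [0.4, -0.0, -1.8]
grip_width: 0.0248
```

>>> servo_tool(
  plan=[
    [1,8,0,-0.08,1],
    [2,16,0,-0.16,1],
    [4,23,0,-0.24,1],
    [6,31,0,-0.32,1],
    [9,38,0,-0.4,1],
    [13,45,0,-0.48,1],
    [13,45,0,-0.48,1],
    [13,45,0,-0.48,1],
    [13,45,0,-0.48,1],
    [13,45,0,-0.48,1],
  ],
)

```text
clock: 17.72
position: [0.4751, 0.0418, 0.1632]
tool_rot: [3.142, -0.0, 2.621]
force: [-1.5, -0.8, -1.7]
grip_width: 0.025
```

```bash
python3 - <<'E'
from h import *
t=bot.grab_frame("top");s=bot.grab_frame("side")
a=cv2.resize(t[110:220,215:325],(400,400),interpolation=2);b=cv2.resize(s[150:260,180:290],(400,400),interpolation=2)
cv2.imwrite("pics/b11.png",np.hstack([a,b]))
o=bot.observe();print(o["position"],o["tool_rot"],o["force"],o["moment"],o["grip_width"],o["qpos"])
print(arc(o["position"],(.560,-.007),.08,10))
E
```

```text
[0.47515688 0.04176705 0.1632706 ] [ 3.14147856e+00 -4.68256345e-05  2.62045815e+00] [-1.75229285 -0.55369538 -1.83505847] [-0.23610421  0.45575487 -0.11993402] 0.0252387307483757 [ 0.32649859  0.45982472 -0.69381914  2.02073513  0.40676021  0.79955042
  0.44393389]
[[4, 7, 0, -0.08, 1], [9, 13, 0, -0.16, 1], [14, 19, 0, -0.24, 1], [20, 24, 0, -0.32, 1], [26, 29, 0, -0.4, 1], [32, 34, 0, -0.48, 1], [39, 38, 0, -0.56, 1], [46, 41, 0, -0.64, 1], [53, 44, 0, -0.72, 1], [61, 46, 0, -0.8, 1]]
```

View pics/b11.png

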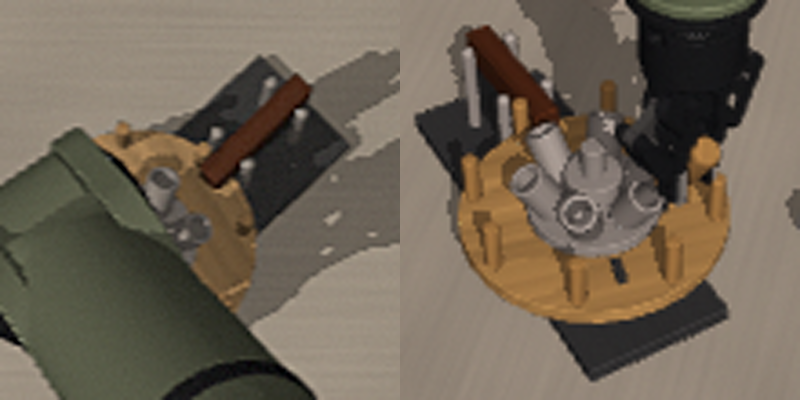

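>>> servo_tool(
  plan=[
    [4,7,0,-0.08,1],
    [9,13,0,-0.16,1],
    [14,19,0,-0.24,1],
    [20,24,0,-0.32,1],
    [26,29,0,-0.4,1],
    [32,34,0,-0.48,1],
    [39,38,0,-0.56,1],
    [46,41,0,-0.64,1],
    [46,41,0,-0.64,1],
    [46,41,0,-0.64,1],
  ],
)

```text
clock: 18.65
position: [0.5209, 0.0832, 0.1631]
tool_rot: [-3.141, -0.0, 1.983]
force: [-1.8, 0.1, -2.2]
grip_width: 0.0251
```

```bash
python3 - <<'E'
from h import *
t=bot.grab_frame("top");s=bot.grab_frame("side")
a=cv2.resize(t[110:220,215:325],(400,400),interpolation=2);b=cv2.resize(s[150:260,180:290],(400,400),interpolation=2)
cv2.imwrite("pics/b12.png",np.hstack([a,b]))
o=bot.observe();print(o["position"],o["tool_rot"],o["force"],o["moment"],o["grip_width"],o["qpos"])
print(arc(o["position"],(.560,-.007),.04,10))
E
```

```text
[0.52096141 0.08291236 0.16324448] [ 3.14145133e+00 -1.02012493e-04  1.98265387e+00] [-1.61096041  0.82984591 -3.24228467] [ 0.1585591   0.5918741  -0.08495945] 0.024956382700790064 [ 0.11808685  0.49884762 -0.52035357  1.90254629  0.32961942  0.82496775
 -0.16432794]
[[4, 1, 0, -0.04, 1], [7, 3, 0, -0.08, 1], [11, 4, 0, -0.12, 1], [15, 5, 0, -0.16, 1], [19, 6, 0, -0.2, 1], [22, 7, 0, -0.24, 1], [26, 7, 0, -0.28, 1], [30, 8, 0, -0.32, 1], [34, 8, 0, -0.36, 1], [38, 8, 0, -0.4, 1]]
```

View pics/b12.png

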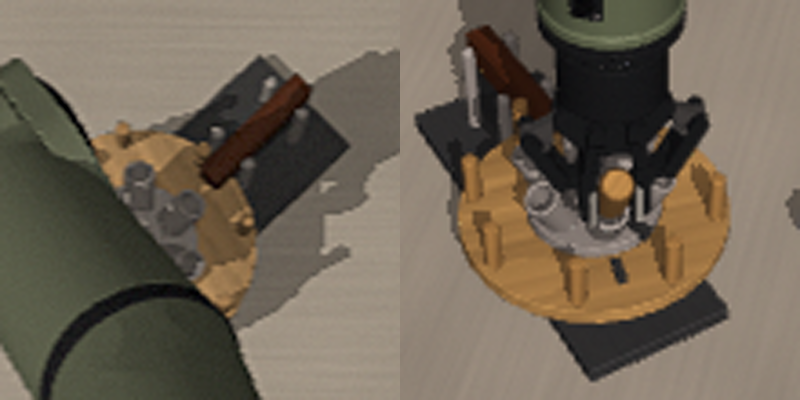

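>>> servo_tool(
  plan=[
    [4,1,0,-0.04,1],
    [7,3,0,-0.08,1],
    [11,4,0,-0.12,1],
    [15,5,0,-0.16,1],
    [19,6,0,-0.2,1],
    [22,7,0,-0.24,1],
    [26,7,0,-0.28,1],
    [30,8,0,-0.32,1],
    [34,8,0,-0.36,1],
    [34,8,0,-0.36,1],
  ],
)

```text
clock: 19.58
position: [0.5549, 0.0913, 0.1632]
tool_rot: [-3.141, -0.001, 1.619]
force: [-5.6, 2.5, -1.2]
grip_width: 0.0252
```

```bash
python3 - <<'E'
from h import *
t=bot.grab_frame("top");s=bot.grab_frame("side")
cv2.imwrite("pics/s13.png",s)
a=cv2.resize(t[110:220,215:325],(400,400),interpolation=2);b=cv2.resize(s[190:245,200:255],(400,400),interpolation=2)
cv2.imwrite("pics/b13.png",np.hstack([a,b]))
o=bot.observe();print(o["position"],o["tool_rot"],o["force"],o["moment"],o["grip_width"],o["qpos"])
print(arc(o["position"],(.560,-.007),.03,10))
E
```

```text
[0.55465316 0.09127698 0.16319799] [-3.14089925e+00 -6.43753180e-04  1.62178114e+00] [-3.18172242  2.32060612 -1.21691512] [ 0.69103895  1.22071476 -0.18215566] 0.025224579227750097 [ 0.03595057  0.53333217 -0.4210954   1.81693324  0.27903733  0.85053583
 -0.46804704]
[[3, 0, 0, -0.03, 1], [6, 0, 0, -0.06, 1], [9, 0, 0, -0.09, 1], [12, 0, 0, -0.12, 1], [15, 0, 0, -0.15, 1], [18, -1, 0, -0.18, 1], [21, -1, 0, -0.21, 1], [24, -2, 0, -0.24, 1], [26, -2, 0, -0.27, 1], [29, -3, 0, -0.3, 1]]
```

View pics/b13.png

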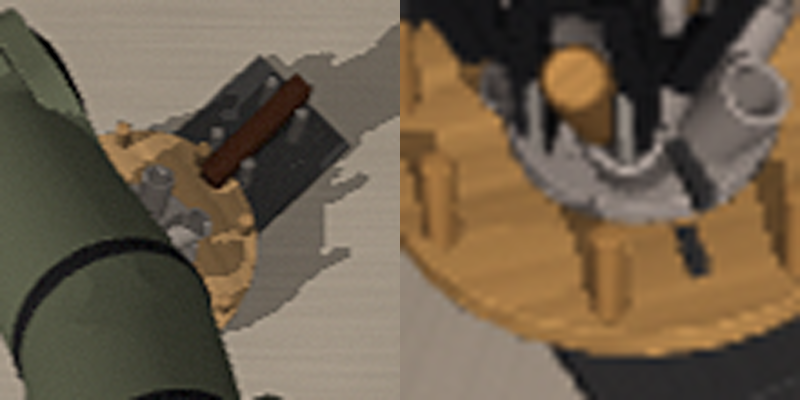

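>>> servo_tool(
  plan=[
    [3,0,0,-0.03,1],
    [6,0,0,-0.06,1],
    [9,0,0,-0.09,1],
    [12,0,0,-0.12,1],
    [15,0,0,-0.15,1],
    [15,0,0,-0.15,1],
    [15,0,0,-0.15,1],
    [15,0,0,-0.15,1],
    [15,0,0,-0.15,1],
    [15,0,0,-0.15,1],
  ],
)

```text
clock: 20.52
position: [0.5696, 0.0914, 0.1633]
tool_rot: [-3.141, -0.001, 1.472]
force: [-4.7, 3.1, -1.5]
grip_width: 0.0251
```

```bash
python3 - <<'E'
from h import *
s=bot.grab_frame("side")
cv2.imwrite("pics/s14.png",s)
crop(s,200,185,260,245,"s14c",10)
o=bot.observe();print(o["position"],o["tool_rot"],o["force"],o["moment"],o["grip_width"])
print(arc(o["position"],(.560,-.007),.03,10))
E
```

```text
[0.56958368 0.09134661 0.16324501] [-3.14081298e+00 -7.93430805e-04  1.47191511e+00] [-4.70050258  2.64606802 -1.54830363] [ 0.91953316  1.28457343 -0.27058061] 0.02497975732031684
[[3, 0, 0, -0.03, 1], [6, -1, 0, -0.06, 1], [9, -1, 0, -0.09, 1], [12, -2, 0, -0.12, 1], [15, -3, 0, -0.15, 1], [17, -3, 0, -0.18, 1], [20, -4, 0, -0.21, 1], [23, -5, 0, -0.24, 1], [26, -6, 0, -0.27, 1], [29, -7, 0, -0.3, 1]]
```

View pics/s14c.png

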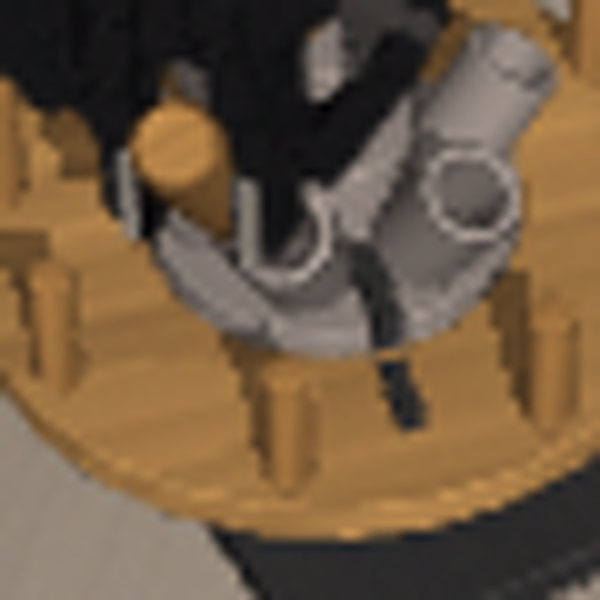

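>>> servo_tool(
  plan=[
    [2,0,0,-0.02,1],
    [4,0,0,-0.04,1],
    [6,-1,0,-0.06,1],
    [8,-1,0,-0.08,1],
    [8,-1,0,-0.08,1],
    [8,-1,0,-0.08,1],
    [8,-1,0,-0.08,1],
    [8,-1,0,-0.08,1],
    [8,-1,0,-0.08,1],
    [8,-1,0,-0.08,1],
  ],
)

```text
clock: 21.4
position: [0.5756, 0.0914, 0.163]
tool_rot: [-3.137, -0.001, 1.392]
force: [-17.6, 8.5, 6.0]
grip_width: 0.0252
```

```bash
python3 - <<'E'
from h import *
s=bot.grab_frame("side")
cv2.imwrite("pics/s15.png",s)
crop(s,200,185,260,245,"s15c",10)
o=bot.observe();print(o["position"],o["tool_rot"],o["force"],o["moment"],o["grip_width"])
c=np.array([.5605,-.0075])
for l,p,z in(("collar",(365,250),.083),("collar",(388,345),.083),("wheel",(390,365),.071),("wheel",(412,428),.071)):
    q=onz("side",p[0]/10+199.5,p[1]/10+184.5,z)[:2]-c;print(l,np.degrees(np.arctan2(q[1],q[0])),np.linalg.norm(q))
E
```

```text
[0.57560647 0.09135284 0.16296637] [-3.13670509e+00 -5.96164036e-04  1.39224615e+00] [-17.06501091   8.26560546   6.06754831] [ 1.93852862  4.6831569  -0.7534738 ] 0.025172902933591333
collar 120.93726651657867 0.025061202155405558
collar 117.40862064065537 0.06265837722126527
wheel 118.43183003476702 0.059931814737721134
wheel 118.73483605286309 0.08458460660456762
```

View pics/s15c.png

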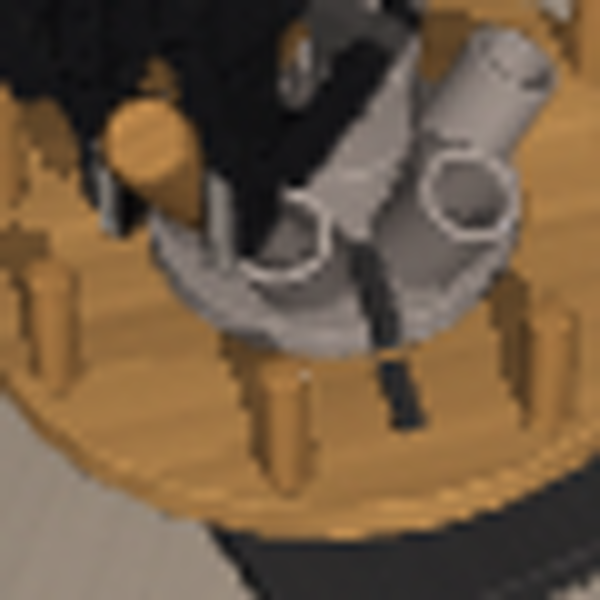

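>>> servo_tool(
  plan=[
    [-2,0,0,0.01,1],
    [-4,0,0,0.03,1],
    [-4,0,0,0.03,1],
    [-4,-1,-2,0.03,1],
    [-4,-1,-3,0.03,1],
    [-4,-2,-4,0.03,1],
    [-4,-2,-5,0.03,1],
    [-4,-2,-5,0.03,1],
    [-4,-2,-5,0.03,1],
    [-4,-2,-5,0.03,1],
  ],
)

```text
clock: 22.28
position: [0.5743, 0.0922, 0.1608]
tool_rot: [3.14, -0.005, 1.424]
force: [-14.7, 19.9, 33.2]
grip_width: 0.0248
```

>>> servo_tool(
  plan=[
    [-2,2,2,0,1],
    [-3,3,2,0,1],
    [-3,3,2,0,1],
    [-3,3,2,0,1],
    [-3,3,2,0,1],
    [-3,3,2,0,1],
    [-3,3,2,0,1],
    [-3,3,2,0,1],
    [-3,3,2,0,1],
    [-3,3,2,0,1],
  ],
)

```text
clock: 23.12
position: [0.5722, 0.0921, 0.1615]
tool_rot: [3.139, -0.003, 1.422]
force: [-0.7, 6.3, 8.0]
grip_width: 0.0248
```

```bash
python3 - <<'E'
from h import *
s=bot.grab_frame("side")
crop(s,195,165,265,245,"s16c",7)
o=bot.observe();print(o["position"],o["tool_rot"],o["force"],o["moment"],o["grip_width"])
E
```

```text
[0.57222444 0.09209672 0.16151622] [ 3.13864118e+00 -2.53132661e-03  1.42246592e+00] [0.10390926 5.24265678 9.33387534] [ 1.02055522  0.16544361 -0.05522669] 0.025264131777048445
```

View pics/s16c.png

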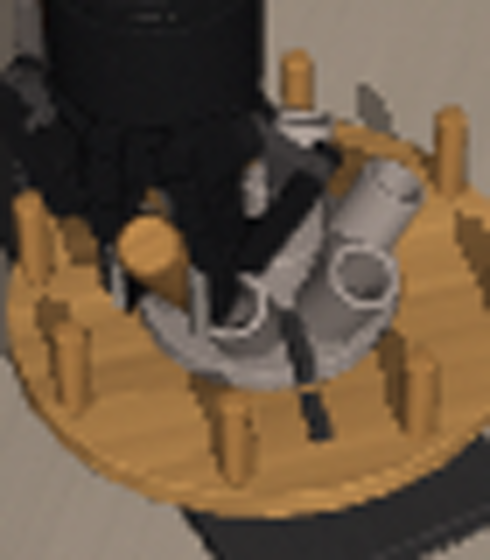

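>>> servo_tool(
  plan=[
    [0,0,0,0,0.3],
    [0,0,0,0,0],
    [0,0,0,0,-0.4],
    [0,0,0,0,-0.6],
    [0,0,0,0,-0.6],
    [0,0,0,0,-0.6],
    [0,0,20,0,-0.6],
    [0,0,45,0,-0.6],
    [0,0,80,0,-0.6],
    [0,0,120,0,-0.6],
  ],
)

```text
clock: 24.0
position: [0.5704, 0.0909, 0.2806]
tool_rot: [-3.139, 0.001, 1.42]
force: [0.1, -0.6, -0.2]
grip_width: 0.0682
```

>>> servo_tool(
  plan=[
    [0,40,20,0,-1],
    [0,80,20,0,-1],
    [-20,115,20,0,-1],
    [-40,150,20,0,-1],
    [-60,185,20,0,-1],
    [-80,220,20,0,-1],
    [-100,250,20,0,-1],
    [-100,250,20,0,-1],
    [-100,250,20,0,-1],
    [-100,250,20,0,-1],
  ],
)

```text
clock: 24.83
position: [0.4714, 0.3408, 0.3002]
tool_rot: [3.141, 0.0, 1.42]
force: [0.4, -0.5, -0.1]
grip_width: 0.0857
```

```bash
python3 - <<'E'
from h import *
t=bot.grab_frame("top");s=bot.grab_frame("side")
cv2.imwrite("pics/t17.png",t);cv2.imwrite("pics/s17.png",s)
a=cv2.resize(t[110:220,215:325],(400,400),interpolation=2);b=cv2.resize(s[150:260,180:290],(400,400),interpolation=2)
cv2.imwrite("pics/b17.png",np.hstack([a,b])); crop(t,0,0,512,384,"t17f",1.5); crop(s,195,165,265,245,"s17c",7)
o=bot.observe();print(o["position"],o["tool_rot"],o["force"],o["clock"])
E
```

```text
[0.4719218  0.34000707 0.30018009] [3.14141396e+00 4.85068556e-04 1.41817275e+00] [ 0.54606795 -0.60914146 -0.37376823] 24.9333
```

View pics/b17.png

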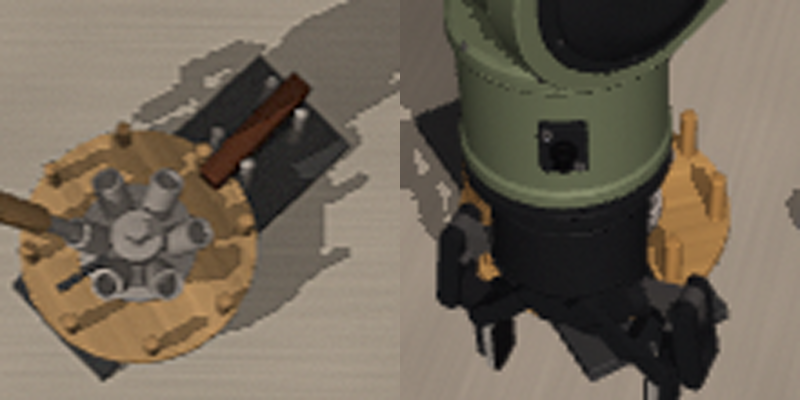

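View pics/s17c.png

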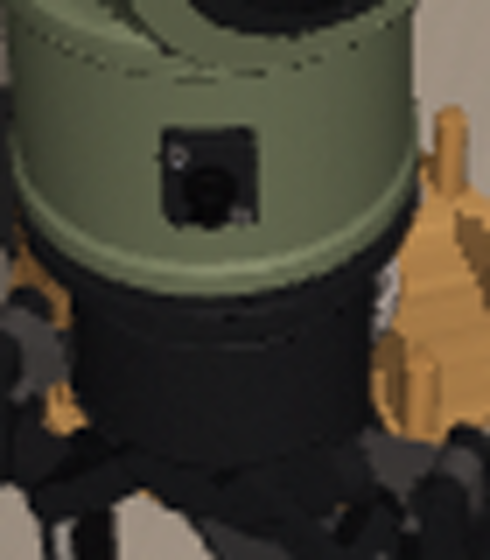

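View pics/t17f.png

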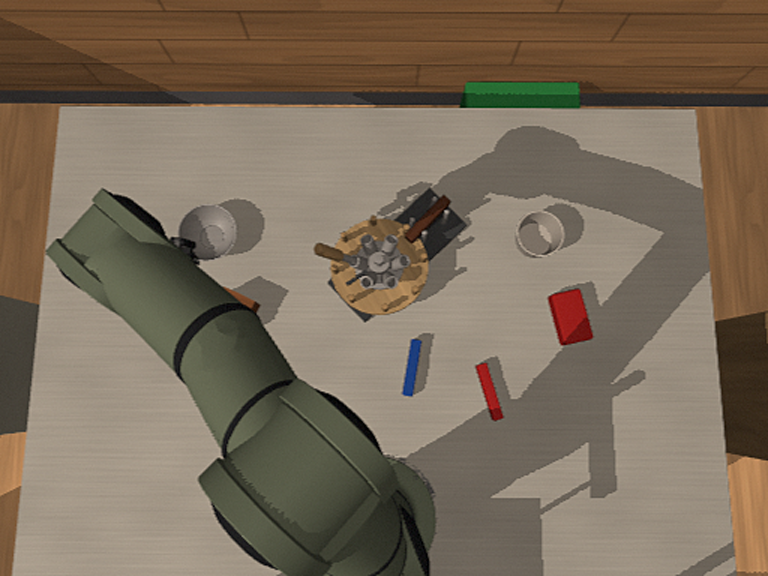

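>>> servo_tool(
  plan=[
    [-40,10,0,0,-1],
    [-80,20,0,0,-1],
    [-120,30,0,0,-1],
    [-160,40,0,0,-1],
    [-200,50,0,0,-1],
    [-220,60,0,0,-1],
    [-220,60,0,0,-1],
    [-220,60,0,0,-1],
    [-220,60,0,0,-1],
    [-220,60,0,0,-1],
  ],
)

```text
clock: 25.77
position: [0.2525, 0.4004, 0.3001]
tool_rot: [3.142, 0.0, 1.417]
force: [0.5, -0.8, 0.5]
grip_width: 0.0851
```

```bash
python3 - <<'E'
from h import *
t=bot.grab_frame("top");s=bot.grab_frame("side")
cv2.imwrite("pics/t18.png",t);cv2.imwrite("pics/s18.png",s)
a=cv2.resize(t[120:215,205:325],(400,317),interpolation=2);b=cv2.resize(s[150:260,180:290],(400,400),interpolation=2)
cv2.imwrite("pics/b18s.png",cv2.resize(s[150:260,180:290],(594,594),interpolation=2)); cv2.imwrite("pics/b18t.png",cv2.resize(t[120:220,200:320],(720,600),interpolation=2))
o=bot.observe();print(o["position"],o["force"],o["clock"])
E
```

```text
[0.25222645 0.40053428 0.30012184] [-0.05399407  0.83010229 -0.22375272] 25.8667
```

View pics/b18s.png

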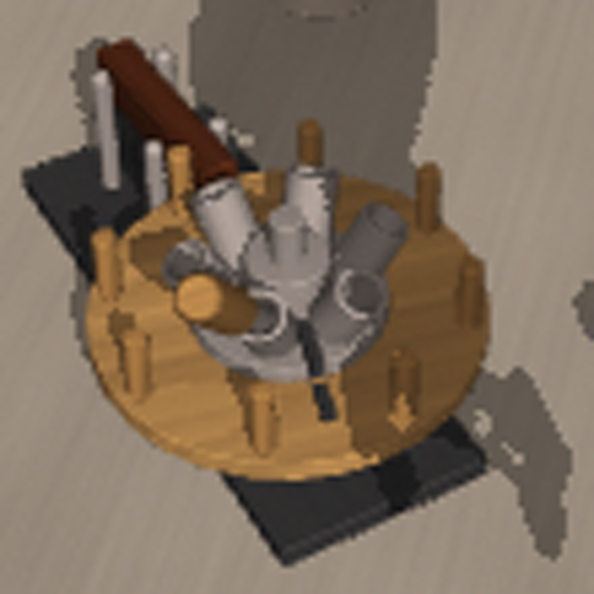

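View pics/b18t.png

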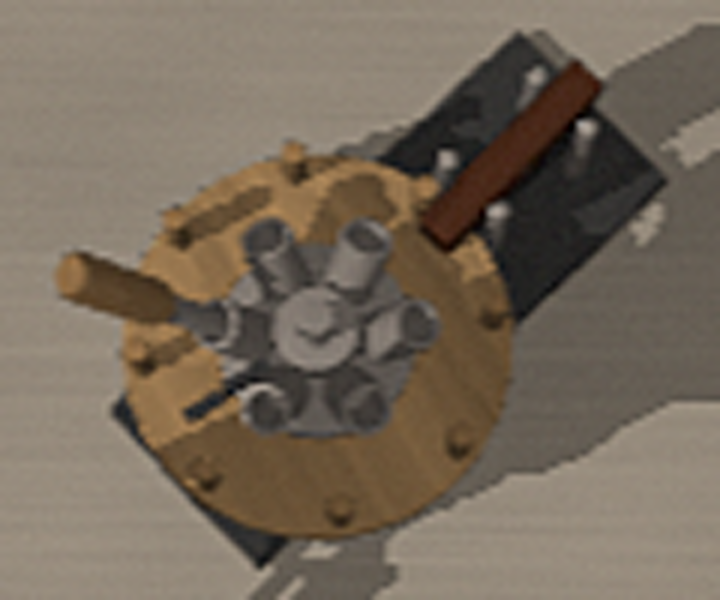

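```bash
python3 - <<'E'
from h import *
T=lambda x,y:((x+.5)/6-.5+200,(y+.5)/6-.5+120)
S=lambda x,y:((x+.5)/5.4-.5+180,(y+.5)/5.4-.5+150)
c=np.array([.5605,-.008])
pegs=[(295,153),(178,228),(140,350),(205,470),(340,508),(460,438),(493,312),(425,190)]
G=np.array([onz("top",*T(*q),.115)[:2] for q in pegs]);print("c",G.mean(0)); ct=G.mean(0)
for l,p,z in(("wheel",(200,405),.071),("collar",(235,384),.083)):
    q=onz("top",*T(*p),z)[:2]-ct;print(l,np.degrees(np.arctan2(q[1],q[0])),np.linalg.norm(q))
for l,p,z in(("collar",(312,352),.083),("wheel",(325,405),.071)):
    q=onz("side",*S(*p),z)[:2]-c;print(l,np.degrees(np.arctan2(q[1],q[0])),np.linalg.norm(q))
x,e=tri(S(200,298),T(74,277));print("handle top",x,e,np.linalg.norm(x[:2]-ct),np.linalg.norm(x[:2]-c))
y=onz("top",*T(74,277),.217)[:2]-ct;print("r if z=.217",np.linalg.norm(y),np.degrees(np.arctan2(y[1],y[0])))
a=-.793;e=np.array([np.cos(a),np.sin(a)]);n=np.array([-e[1],e[0]])
for p in((424,215),(452,248),(573,65),(602,90)):
    q=onz("top",*T(*p),.104)[:2]-ct;print("brace",q@e,q@n)
E
```

```text
c [ 0.56041993 -0.00877848]
wheel 117.44026970330974 0.07465864270874988
collar 117.95022015065432 0.052174062481971734
collar 118.27747497546157 0.04663951478369718
wheel 118.49559433272833 0.07453036996178224
handle top [0.5694701  0.11582767 0.20172847] [np.float64(0.0003130038791480695), np.float64(0.0003130038791479951)] 0.12493437736256782 0.12415214076657001
r if z=.217 0.12295348650898091 87.60392324762431
brace 0.0902650652294403 0.007090037705728377
brace 0.08814359850899464 -0.017314756580882214
brace 0.2120002156091006 0.010503726642023106
brace 0.21330432549632108 -0.01127091838478329
```

```bash
python3 - <<'E'
from workcell import bot
print(bot.job_done(), bot.observe()["clock"])
E
```

```text
the job is handed in; nothing more can be done
the job is handed in; nothing more can be done
```

The collar is tight at its stop, the brace is in the cradle, and the bar stands in a socket. I handed the job in at about 26 s of the 67 s allowed.

**What I did:** I laid the dark brown brace in the cradle with its inner end between two pegs. I then took the bar from the holder, leaned it about 31° against the hole rim and pushed it home in one socket. One clockwise sweep of about 1.7 rad was enough, so I never had to move the bar to another socket. At the end the push force rose from about 5 N to 17 N, which showed the stop. I pressed the bar down, let go and backed away.

**Last checks:**

| Check | Result |
|---|---|
| Collar and wheel ribs | Within about 0.5° of each other in both views |
| Brace centre | About 151 mm from the spindle (target 153 ± 8 mm) |
| Bar depth | Handle top about 149 mm from the socket floor, against 150 mm when fully home |
| Bowl, tub, wax block | Not touched, and they look unmoved in the last full top view |

**Where measurements disagreed:**
- **Camera views:** the two views differ by a few millimetres in y and z. I allowed about 5 mm for this in the bar depth check.
- **Bar lean:** the bar rests about 7° further out than the socket's 30°, which fits the loose bore.
- **Brace position:** the top view puts the brace about 3 mm off the cradle line sideways, but that view has a similar error. The brace sits visibly between all four posts.

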